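Square a circuit board in the corner of an alignment fixture

TASK

Grip the tall framed circuit board by its top edge and slide it straight up out of the card rack. Carry it upright to the L-shaped squaring fixture and press it into the inner corner, one broad face flat against the long fence and one upright side edge against the short fence, with its lower edge hanging about a centimetre clear of the base plate. Finish still holding it there, pressed against both fences, and leave everything else where it is.

Things in the scene. Friction and masses are not known exactly. Their poses are not given: they have to be found in the camera images.
- tall_card: tall circuit board in a black carrier frame, upright in one of the rack's three slots: 8 mm thick (own x), 110 wide (own y), 125 high (own z), about 0.16 kg, the same from both sides. Its top 30 mm is a solid bar 8 mm thick, where it is gripped; side bars 8 mm thick, 10 wide; green board between them 3 mm thick. Origin: centre of its underside
- short_card_a: one of two shorter boards of the same make in the other slots: 8 x 110 x 85 mm high; origin: centre of its underside. Stays where it is
- short_card_b: the other shorter board, as short_card_a. Stays where it is
- rack: grey card rack, fixed: 150 x 150 mm, two grooved walls 70 mm high along own x, at y = +/-60 mm. Slots at own x = -45, 0, +45 mm, open above; in each a card stands upright, its face along the rack's x, with 1.5 mm play, on ledges 14 mm above the table. A card is free once its underside is over 70 mm above the table. Origin: centre of its underside
- fixture: aluminium squaring fixture, fixed to the table: base plate 110 mm (own x) x 160 mm (own y) x 10 mm, with two fences 70 mm high above the plate at right angles. Origin: centre of its underside, on the table. It may stand to the left or right of the rack
- long_fence: long fence of the fixture: 12 mm thick (own x), 140 mm long (own y), 70 mm high, top 80 mm above the table; its inner face is its +x face, 6 mm from its origin. Origin: centre of its underside, on the base plate. Axes as the fixture's. Rigid; friction on the board 0.5 to 0.7
- short_fence: short fence of the fixture: 62 mm long (own x), 12 mm thick (own y), 70 mm high, top 80 mm above the table; its inner face is its -y face, 6 mm from its origin. Origin: centre of its underside, on the base plate. Axes as the fixture's. Rigid; friction on the board 0.5 to 0.7
- corner (a point): foot of the inner corner where the two fence faces meet, on top of the base plate, 10 mm above the table; axes as the fixture's. The long fence's face runs from it for 128 mm towards own -y, the short fence's for 62 mm towards own +x. A board in the corner has its centre at own x = +4 mm, y = -55 mm
- tape: yellow tape roll lying flat, 54 mm across, 18 mm high, between rack and fixture; origin: centre of its underside
- driver: screwdriver, 160 mm, lying on the table beyond the rack and fixture; origin under its middle
- cleaner: white bottle, 52 mm across, 120 mm high, standing at the left; origin: centre of its underside
- heatsink: finned aluminium heatsink, 50 x 40 x 28 mm, standing at the right; origin: centre of its underside
- screw_tray: grey divided screw tray, 90 x 70 x 25 mm, beyond the rack and fixture; origin: centre of its underside
There are look-alikes about, which are no part of the job. Leave any pink or yellow look-alike of the tall_card alone.

How it is judged:
On the way:
1. the tall board is held by the fingers, upright and drawn up clear of the rack (z of tall_card in the frame of rack above 0.071 m and contact force between the fingers and tall_card above 2 N and angle between tall_card's own z axis and vertical below 0.3 rad), for 0.1 s.
At the end, for the whole second after the job is handed in: The tall board, gripped and at rest inside the corner (within 6 mm), presses on each fence with over 1 N, its face within 0.07 rad of the long fence and 0.09 rad of upright, its underside 2 to 35 mm above the base plate; nothing else has shifted over 25 mm (contact force between tall_card and long_fence above 1 N and contact force between tall_card and short_fence above 1 N and contact force between the fingers and tall_card above 2 N and z of tall_card in the frame of corner between 0.002 and 0.035 m and x of tall_card in the frame of corner between 0.001 and 0.01 m and y of tall_card in the frame of corner between -0.061 and -0.049 m and angle between the x axis of tall_card and the x axis of fixture, either way round below 0.07 rad and angle between tall_card's own z axis and vertical below 0.09 rad and linear speed of tall_card below 0.02 m/s); the arm keeps its last pose, push and grip.
It fails at once if another thing on the table or in the rack is shifted by more than 25 mm (distance of any of short_card_a, short_card_b, tape, driver, cleaner, heatsink, screw_tray from where it was at the start of the episode above 0.025 m).
It fails at once if the tall board is tipped over (angle between tall_card's own z axis and vertical above 0.6 rad).
It also fails if it takes over 59 s, if anything falls off the work surface, if the arm or the gripper's body presses on something with over 40 N, if the wrist force passes 120 N, or if a joint passes its speed limit or range.

ROBOT

A 7-joint arm with a two-finger parallel gripper is mounted at the origin on the work surface. World frame = base frame: x ahead of the robot, y to its left, z up, the work surface at z = 0. Lengths are in m, angles in rad, forces in N, time in s.
With the tool pointing down it reaches from about 0.425 to 0.825 m from the base axis. Payload 3.6 kg.
Tool frame: the origin (TCP) lies where the fingers leave the gripper's body, on its centre line; the fingertips stand 73 mm ahead of it and the grasp point (between the pads) lies 54 mm ahead of it; x points along the fingers, y is the direction in which the jaws open and shut, and the axes are right-handed (so a half turn about x gives the same grasp; the last joint's range is limited). The gripper opens to 85 mm and grips with 20 to 120 N. Pads are 22 mm wide; open, the fingers measure 114 mm over their backs; the gripper's body (76 mm by 85 mm) begins 54 mm behind the grasp point. The pads swing forward as they close: fully open they stand 13 mm farther back than shut.
Start: joints at [1.248, 0.615, -0.013, 1.423, 0.008, 1.103, -0.04], TCP at [0.189, -0.622, 0.304] pointing down, gripper open.
Joint ranges: [-3.12, 3.12], [-0.3, 2.06], [-1.34, 1.32], [0.26, 2.42], [-1.36, 4.5], [0.01, 1.98], [-2.84, 2.84]. Speed limits (rad/s): [2.79, 2.79, 3.14, 3.14, 3.14, 3.14, 3.14].

INTERFACE

Orientations are given as a unit quaternion [x, y, z, w].
In Python, from station import arm, snapshot, camera_info, ticket gives the robot as it stands. Calls block until the motion is done:
- arm.movep(position, orientation): joint-space move of the TCP to a pose.
- arm.line_to(position, velocity=0.15, ori=None): straight line of the TCP; ori=None keeps the orientation; velocity is the mean speed in m/s.
- arm.move_j(angles): joint-space move.
- arm.move_gripper(opening, effort=None): opening from 0.0 (shut) to 1.0 (fully open); effort is the grip in N (None keeps the last); returns when the fingers have stopped.
- arm.pause(seconds).
- arm.ik(position, orientation): joint angles nearest the present ones, or None.
- snapshot(name): name is "scene" or "top"; returns the picture (400x640x3 uint8, blue, green, red); there is no depth.
- camera_info(name): a dict with "fx", "fy", "cx", "cy" (pixels), "R" (3x3) and "t" (3): a world point X has camera coordinates R X + t. Camera axes: x right, y down, z forward; pixel columns grow to the right and rows downward; lengths in m; the calibration is good to about 2 mm. A picture is of the moment at which its call begins. camera_info takes no time and is no camera call.
A pose or a line that the arm cannot do raises arm.MotionError and nothing moves.
- ticket.finish_job(): hands the job in, once; it reports no verdict.
Readings, each from a call of its own:
- arm.read_time(): time.
- arm.read_joint_positions(): joint angles.
- arm.read_dq(): joint speeds.
- arm.read_effort(): joint torques, N m.
- arm.read_tool_pos(): TCP position.
- arm.read_eef_rot(): TCP orientation.
- arm.read_ft_force(): force on the tool from outside, world axes, zero at the start.
- arm.read_wrist_torque(): the same for the moment, N m.
- arm.read_opening(): opening from 0.0 (shut) to 1.0 (fully open).
Only numpy, scipy, OpenCV 4.12 (cv2) and the standard library are available. Lean on these libraries where they do the work, as an engineer would, in place of code of your own. Each camera call takes 0.05 s, during which the arm holds its last target. There are 200 camera calls.

## Working session

There is one attempt and no reset: what is moved stays moved. The work goes in short steps, each a Python script; the robot and the scene stay as the last script left them, time stands still between calls to the robot, and variables do not carry over. Pictures are saved under pics/ and viewed, about 8 in all and at most 12, crops included, and the job is handed in when it is done.

```bash
mkdir -p pics; ls; python3 - <<'E'
from station import arm, snapshot, camera_info
import cv2
for n in("scene","top"):
    cv2.imwrite(f"pics/{n}0.png",snapshot(n)); print(n,camera_info(n))
print(arm.read_eef_rot(),arm.read_ft_force(),arm.read_time(), arm.read_opening())
E
```

```text
pics
scene {'fx': 413.57519325512374, 'fy': 413.57519325512374, 'cx': 318.80212492955883, 'cy': 199.05299853263128, 'R': array([[-0.88988219,  0.45597483,  0.01402305],
       [ 0.31611482,  0.63851077, -0.70169467],
       [-0.32890898, -0.6199927 , -0.71233976]]), 't': array([ 0.48490449, -0.16835415,  1.35793547])}
top {'fx': 377.1413599421165, 'fy': 377.1413599421165, 'cx': 322.43304506875273, 'cy': 199.9632911196214, 'R': array([[-0.12373762, -0.99230271, -0.00493241],
       [-0.97192167,  0.1221957 , -0.20108821],
       [ 0.2001431 , -0.02008826, -0.97956072]]), 't': array([0.05759872, 0.52223106, 0.981644  ])}
[-0.69924061 -0.10501472  0.69952998 -0.10340349] [ 0.09571143  0.26300621 -0.07765472] 0.1 1.0059270637590838
```

View pics/scene0.png

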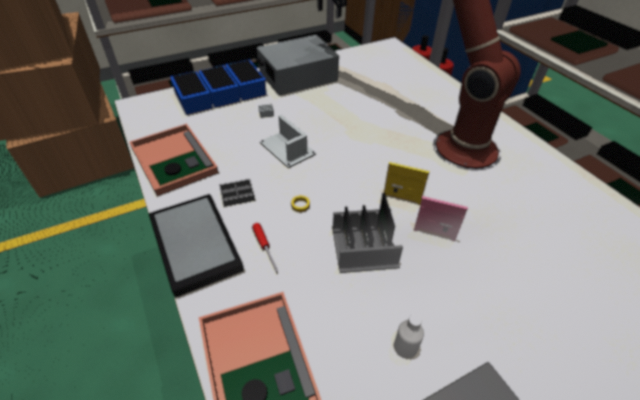

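View pics/top0.png

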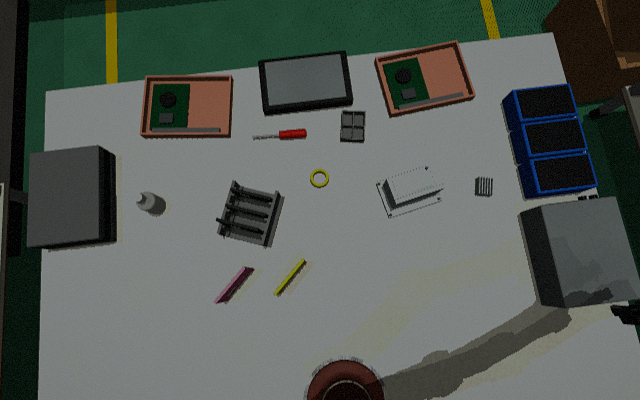

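The scene view shows the rack near (365,240), with its tallest card at the robot-side end (385,215), and the fixture near (288,145). In the top view the rack is near (250,212) and the fixture near (410,190). I'll enlarge both.

```bash
python3 - <<'E'
import cv2,numpy as np
t=cv2.imread("pics/top0.png");s=cv2.imread("pics/scene0.png")
def crop(im,x,y,w,h):
    c=cv2.resize(im[y:y+h,x:x+w],(400,300),interpolation=cv2.INTER_CUBIC)
    for i in range(0,w,10): cv2.putText(c,str(x+i),(i*400//w,8),0,.28,(0,0,255)); cv2.line(c,(i*400//w,10),(i*400//w,14),(0,0,255))
    for i in range(0,h,10): cv2.putText(c,str(y+i),(0,i*300//h+3),0,.28,(0,0,255)); 
    return cv2.convertScaleAbs(c,alpha=1.3,beta=15)
a=np.vstack([np.hstack([crop(t,206,172,88,66+12),crop(t,366,160,88,66)]),np.hstack([crop(s,320,190,100,84),crop(s,250,110,80,60)])])
cv2.imwrite("pics/crop0.png",a)
E
```

```text
(no output)
```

View pics/crop0.png

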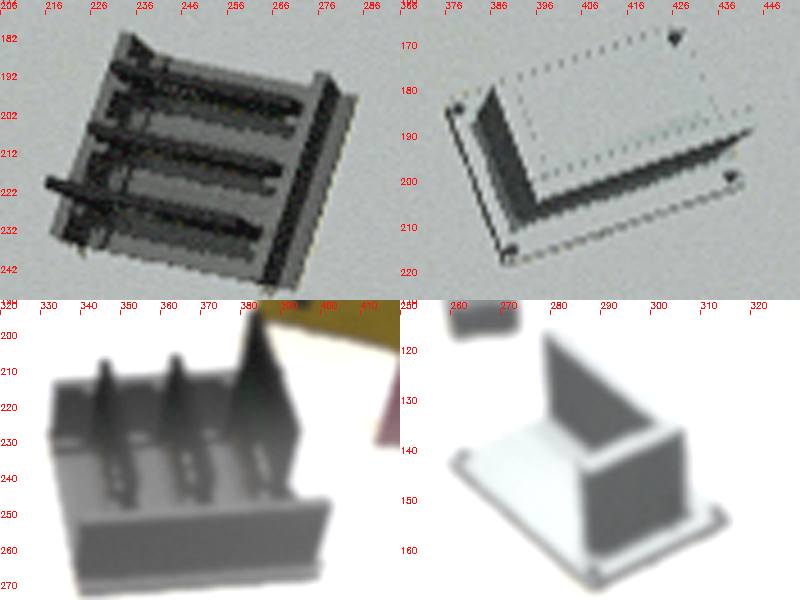

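Crops: in the top view the tall card's top runs from about (216,219) to (263,233). The fixture's outer fence-top corner is at (396,205), with ends at (443,189) on the long fence and (386,179) on the short one. The fixture's x axis points away from the robot and its interior is on the far/right side. I'll cast these points and zoom in on the tall card.

```bash
cat > h.py <<'E'
import numpy as np
from station import camera_info
def ray(n,uv):
    c=camera_info(n);d=c["R"].T@np.array([(uv[0]-c["cx"])/c["fx"],(uv[1]-c["cy"])/c["fy"],1.]);return -c["R"].T@c["t"],d
def cast(n,uv,z):
    o,d=ray(n,uv);return o+d*(z-o[2])/d[2]
def proj(n,X):
    c=camera_info(n);p=c["R"]@np.asarray(X,float)+c["t"];return np.array([c["fx"]*p[0]/p[2]+c["cx"],c["fy"]*p[1]/p[2]+c["cy"]])
def show(im,x,y,w,h,W,H):
    import cv2
    c=cv2.convertScaleAbs(cv2.resize(im[y:y+h,x:x+w],(W,H),interpolation=cv2.INTER_CUBIC),alpha=1.3,beta=15)
    for i in range(0,w,5): cv2.putText(c,str(x+i),(i*W//w,8),0,.28,(0,0,255)); cv2.line(c,(i*W//w,10),(i*W//w,14),(0,0,255))
    for i in range(0,h,5): cv2.putText(c,str(y+i),(0,i*H//h+3),0,.28,(0,0,255))
    return c
E
python3 - <<'E'
from h import *
import cv2
P={k:cast("top",uv,z) for k,uv,z in [("oc",(395.7,205.1),.08),("long",(443,188.6),.08),("short",(386.2,178.7),.08),("pl_near_l",(389.1,218.3),0),("pl_far_l",(375.9,183.1),0.01),("pl_near_r",(441.5,200.7),0),("cardL",(216.1,219.3),.139),("cardR",(263.6,233.6),.139)]}
Q={k:cast("scene",uv,z) for k,uv,z in [("short",(287.4,143.4),.08),("oc",(307,136),.08),("longin",(278.6,116.4),.08)]}
for D in(P,Q):
    for k,v in D.items(): print(k,v.round(4))
a=lambda u,v:np.degrees(np.arctan2(*(v-u)[1::-1]))
print(a(P["long"],P["oc"])-90,a(P["oc"],P["short"]),a(P["pl_near_r"],P["pl_near_l"])-90,a(P["pl_near_l"],P["pl_far_l"]),a(Q["longin"],Q["oc"])-90, a(Q["oc"],Q["short"]),"card",a(P["cardR"],P["cardL"])-90)
n=lambda u,v:np.linalg.norm((v-u)[:2]);print(n(P["oc"],P["long"]),n(P["oc"],P["short"]),n(P["cardL"],P["cardR"]))
t=cv2.imread("pics/top0.png");s=cv2.imread("pics/scene0.png")
cv2.imwrite("pics/c1.png",np.hstack([show(t,210,175,80,75,480,450),show(s,365,185,40,60,300,450)]))
E
```

```text
oc [ 0.4817 -0.1989  0.08  ]
long [ 0.5104 -0.3321  0.08  ]
short [ 0.5565 -0.1853  0.08  ]
pl_near_l [ 0.4594 -0.1912  0.    ]
pl_far_l [ 0.5642 -0.1678  0.01  ]
pl_near_r [ 0.4912 -0.349   0.    ]
cardL [0.4921 0.2627 0.139 ]
cardR [0.4418 0.1486 0.139 ]
short [ 0.5571 -0.1838  0.08  ]
oc [ 0.4887 -0.1909  0.08  ]
longin [ 0.5251 -0.3245  0.08  ]
12.164448801040535 10.32548847811968 11.411454504325135 12.558030444172385 15.237886105456155 5.918698618107592 card -23.770514816739905
0.1362049040570148 0.0760878108665887 0.12467382633938127
```

View pics/c1.png

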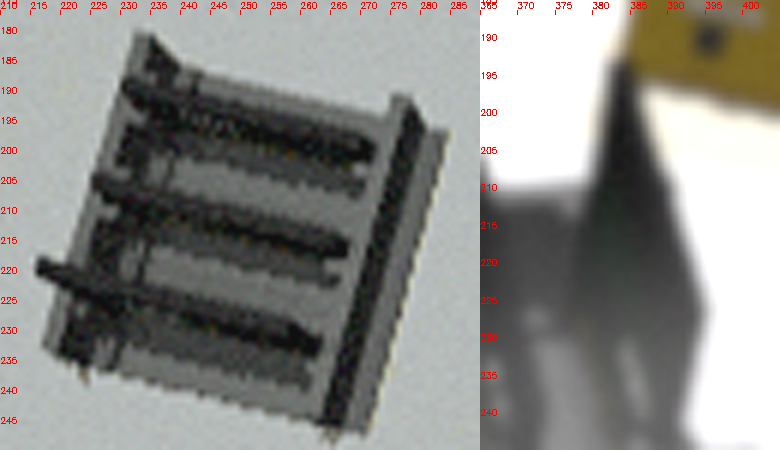

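```bash
python3 - <<'E'
from h import *
import cv2
g=cv2.GaussianBlur(cv2.imread("pics/top0.png",0).astype(np.float32),(0,0),.7)
def edge(p,q,sgn,z,skip=.12,w=3):
    p,q=np.array(p,float),np.array(q,float);d=(q-p);L=np.hypot(*d);d/=L;n=np.array([-d[1],d[0]]);pts=[]
    ss=np.arange(-w,w+.01,.1)
    for f in np.linspace(skip,1-skip,60):
        c=p+f*(q-p);xy=(c+ss[:,None]*n).astype(np.float32)
        v=cv2.remap(g,xy[:,:1].copy(),xy[:,1:].copy(),cv2.INTER_LINEAR).ravel()
        gr=sgn*np.gradient(v);i=gr.argmax()
        if gr[i]>1: pts.append(xy[i])
    W=np.array([cast("top",u,z)[:2] for u in pts],np.float32)
    for _ in range(2):
        vx,vy,x,y=cv2.fitLine(W,cv2.DIST_HUBER,0,1e-4,1e-4).ravel();r=(W-[x,y])@[-vy,vx];W=W[abs(r)<.003]
    print(len(W),"ang",round(np.degrees(np.arctan2(vy,vx))%180,2),"pt",round(float(x),4),round(float(y),4),"rms mm",round(1e3*float(np.std(r)),2))
# n points down (rows+) for left->right
print("card tops upper edge (tall, mid, far)")
edge((216.7,218.3),(263,231),-1,.139); edge((226,204.2),(268,215),-1,.099); edge((231,189),(272,198),-1,.099)
print("rack right/front"); edge((284.5,196.7),(271.3,247),-1,0,w=2.5); edge((226,238),(271,247.5),1,0,w=2.5)
print("plate near, left"); edge((389.1,218.3),(441.5,200.7),1,0); edge((375.9,183.1),(389.1,218.3),1,0)
print("long outer top, short outer top"); edge((396.5,205),(443,188.8),-1,.08); edge((386.2,178.7),(395.7,205.1),-1,.08)
E
```

```text
card tops upper edge (tall, mid, far)
48 ang 69.03 pt 0.472 0.1965 rms mm 0.91
53 ang 69.26 pt 0.5162 0.1859 rms mm 0.93
54 ang 68.94 pt 0.5586 0.1712 rms mm 0.87
rack right/front
60 ang 158.94 pt 0.5007 0.1215 rms mm 0.96
60 ang 69.36 pt 0.4459 0.2232 rms mm 0.81
plate near, left
59 ang 101.28 pt 0.4758 -0.2808 rms mm 0.67
39 ang 11.95 pt 0.5113 -0.1775 rms mm 0.7
long outer top, short outer top
60 ang 101.59 pt 0.4981 -0.2647 rms mm 0.71
60 ang 11.74 pt 0.519 -0.1928 rms mm 0.6
```

```bash
cat >> h.py <<'E'
from scipy.spatial.transform import Rotation as Rn
def ori(yaw_deg):  # tool x down, tool y (jaws) at yaw
    a=np.radians(yaw_deg);x=np.array([0,0,-1.]);y=np.array([np.cos(a),np.sin(a),0]);return Rn.from_matrix(np.c_[x,y,np.cross(x,y)]).as_quat()
CARD=np.array([.4735,.2117]);CY=-20.95
FX=11.6;BC=np.array([.5140,-.2624])
fx=np.array([np.cos(np.radians(FX)),np.sin(np.radians(FX))]);fy=np.array([-fx[1],fx[0]])
E
python3 - <<'E'
from h import *
from station import arm,snapshot
import cv2
for o in(0,180):
    print(o,[None if q is None else np.round(q,2) for q in (arm.ik([*CARD,.30],ori(CY+o)),arm.ik([*CARD,.179],ori(CY+o)),arm.ik([*BC,.30],ori(FX+o)),arm.ik([*BC,.185],ori(FX+o)))])
print(Rn.from_quat(arm.read_eef_rot()).as_matrix().round(2))
E
```

```text
0 [array([ 0.15,  0.57, -0.96,  1.79,  0.53,  1.06, -1.37]), array([-0.12,  0.63, -0.52,  1.93,  0.47,  0.7 , -1.29]), array([ 0.71,  0.53, -0.43,  1.64,  0.25,  1.02,  0.4 ]), array([ 0.66,  0.67, -0.37,  1.77,  0.33,  0.77,  0.33])]
180 [array([ 0.23,  0.65, -1.15,  1.79,  0.65,  1.14,  1.65]), array([ 0.2 ,  0.87, -1.15,  1.92,  0.95,  1.03,  1.39]), array([ 0.2 ,  0.52,  0.38,  1.66, -0.22,  1.  , -2.29]), array([ 0.19,  0.67,  0.39,  1.78, -0.35,  0.76, -2.18])]
[[-0.    0.29 -0.96]
 [ 0.   -0.96 -0.29]
 [-1.   -0.    0.  ]]
```

```bash
python3 - <<'E'
from h import *
from station import arm,snapshot
import cv2
arm.movep([*CARD,.29],ori(CY)); print(arm.read_time(),arm.read_joint_positions().__repr__())
arm.line_to([*CARD,.215],.15)
print(arm.read_time(),arm.read_tool_pos(),arm.read_ft_force())
p=CARD; print([proj("top",[*p,.139]),proj("scene",[*p,.139])])
cv2.imwrite("pics/pre.png",np.hstack([show(snapshot("top"),195,165,110,100,440,400),show(snapshot("scene"),335,150,90,100,360,400)]))
E
```

```text
3.1833 array([ 0.12875614,  0.57267098, -0.91913665,  1.80237482,  0.52602942,
        1.03285729, -1.36191516])
3.8333 [0.47383697 0.21209666 0.21551166] [ 0.06204969 -0.41146952 -0.5314489 ]
[array([237.11403897, 224.1163389 ]), array([387.74669489, 207.1222949 ])]
```

View pics/pre.png

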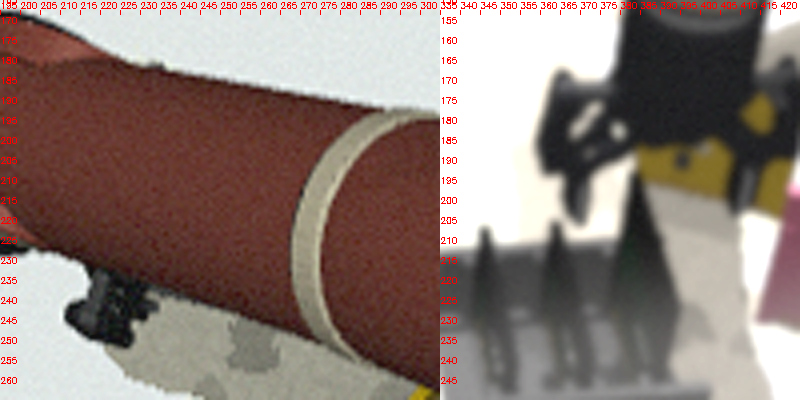

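The scene view has one finger at (368,203) and the other at (408,205). The board (388,207) is midway between them, so I'll go down, grip and lift.

```bash
python3 - <<'E'
from h import *
from station import arm,snapshot
import cv2
arm.line_to([*CARD,.180],.06); print(arm.read_tool_pos(),arm.read_ft_force())
arm.move_gripper(0.0,90); print("open",arm.read_opening(),arm.read_ft_force(),arm.read_wrist_torque())
for z in(.19,.215,.25,.30):
    arm.line_to([*CARD,z],.06 if z<.26 else .12); print(z,arm.read_opening(),arm.read_ft_force().round(2),arm.read_wrist_torque().round(2))
print(arm.read_time(),arm.read_tool_pos())
cv2.imwrite("pics/lift.png",show(snapshot("scene"),330,110,110,150,440,600))
E
```

```text
[0.47352379 0.21193561 0.17999224] [-0.30163618 -0.75161445  0.08443104]
open 0.07753077493124823 [-1.23917051 -0.02005629  2.44370618] [-0.02790613  0.24633681 -0.0227164 ]
0.19 0.07516922934239431 [-0.11 -0.31 -1.48] [-0.01 -0.    0.04]
0.215 0.07984256965535712 [-0.91  0.14 -1.93] [-0.01 -0.02 -0.02]
0.25 0.07939303865936098 [-0.59 -0.49 -1.62] [0.01 0.07 0.  ]
0.3 0.07692829823117271 [ 0.66 -0.59 -1.04] [ 0.01  0.02 -0.03]
7.55 [0.47325654 0.21128453 0.29947953]
```

View pics/lift.png

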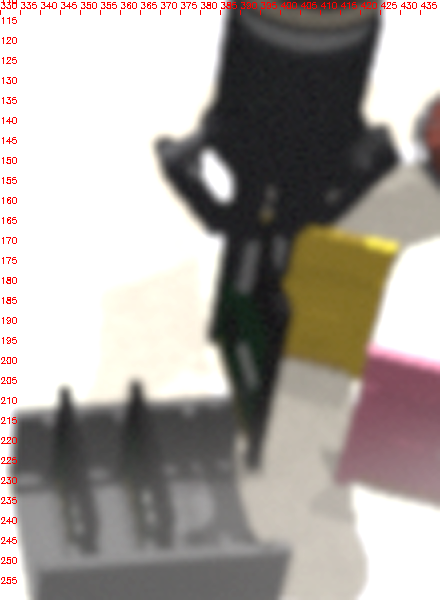

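The board is gripped, upright and clear of the rack, and the short cards haven't moved. Next I carry it above the fixture, 10 mm off each fence.

```bash
python3 - <<'E'
from h import *
from station import arm,snapshot
import cv2
P=BC+.010*fx-.010*fy
arm.movep([*P,.30],ori(FX)); print(arm.read_time(),arm.read_tool_pos(),arm.read_opening())
arm.line_to([*P,.188],.10); arm.pause(.3);print(arm.read_time(),arm.read_tool_pos(),arm.read_ft_force().round(2),arm.read_wrist_torque().round(2))
cv2.imwrite("pics/fix.png",np.hstack([show(snapshot("scene"),250,70,80,100,400,500),show(snapshot("top"),360,140,100,125,400,500)]))
for X in [[*(P-.055*fy),.022],[*(P+.055*fy),.022],[*(P+.055*fy),.147]]: print(proj("scene",X).round(1),proj("top",X).round(1))
E
```

```text
9.3667 [ 0.52627144 -0.2684942   0.30021127] 0.0797724976971191
10.9333 [ 0.52590143 -0.27022302  0.18832386] [ 0.34 -0.08 -0.89] [ 0.01  0.01 -0.01]
[276.3 132.2] [432.2 184.7]
[296.2 148.7] [396.1 196.8]
[295.1 115.2] [405.4 186.4]
```

View pics/fix.png

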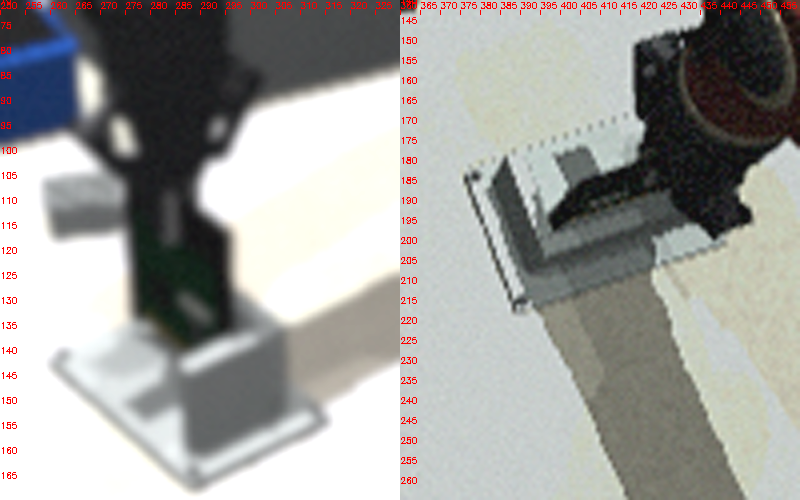

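The board hangs inside the corner with a gap to both fences; its lower end at (276,133) matches the predicted point. Now I push with force guarding, short fence first and then the long fence.

```bash
cat >> h.py <<'E'
from station import arm
def F(n=8):
    a=[]
    for _ in range(n): a.append(arm.read_ft_force()); arm.pause(.02)
    f=np.mean(a,0); return np.array([f[:2]@fx,f[:2]@fy,f[2]])
E
python3 - <<'E'
from h import *
q=ori(FX);z=.188;a=np.array([.010,-.010]);W=lambda a:[*(BC+a[0]*fx+a[1]*fy),z]
f0=F();print("f0",f0.round(2))
def push(i,s,goal,lim):
    global a
    for k in range(lim):
        a[i]+=s;arm.line_to(W(a),.03,q);arm.pause(.1);f=F()-f0
        print(i,a.round(4),f.round(2),(arm.read_wrist_torque()).round(2),((arm.read_tool_pos()[:2]-BC)@np.c_[fx,fy]).round(4))
        if abs(f[i])>goal:break
push(1,.001,5,18)
push(0,-.001,6,18)
print(arm.read_time(),arm.read_opening())
E
```

```text
f0 [ 0.07  0.12 -1.38]
1 [ 0.01  -0.009] [-0.11  0.15  0.29] [ 0.01 -0.01  0.01] [ 0.01  -0.009]
1 [ 0.01  -0.008] [-0.21 -0.05  0.19] [ 0.01  0.01 -0.01] [ 0.01  -0.008]
1 [ 0.01  -0.007] [-0.09 -0.01  0.27] [-0.    0.01 -0.02] [ 0.01  -0.007]
1 [ 0.01  -0.006] [-0.21 -0.08 -0.23] [-0.    0.02  0.02] [ 0.01  -0.006]
1 [ 0.01  -0.005] [ 0.06  0.02 -0.08] [ 0.02 -0.02  0.01] [ 0.01  -0.005]
1 [ 0.01  -0.004] [-0.06 -0.21  0.26] [-0.05  0.06  0.01] [ 0.01  -0.004]
1 [ 0.01  -0.003] [-0.06 -0.04  0.51] [ 0.02  0.01 -0.01] [ 0.01  -0.003]
1 [ 0.01  -0.002] [-0.22 -0.32  0.15] [ 0.02  0.06 -0.01] [ 0.01  -0.002]
1 [ 0.01  -0.001] [-0.08 -0.1   0.26] [0.05 0.04 0.01] [ 0.01  -0.001]
1 [0.01 0.  ] [-0.39 -1.18 -0.03] [-0.33 -0.08 -0.08] [ 0.01   -0.0003]
1 [0.01  0.001] [-0.27 -4.4   1.29] [-1.2  -0.16  0.04] [0.0099 0.    ]
1 [0.01  0.002] [-0.19 -6.54  1.63] [-1.59 -0.19  0.05] [0.0099 0.0002]
0 [0.009 0.002] [ 0.67 -6.41  1.  ] [-1.53 -0.47 -0.01] [0.0095 0.0003]
0 [0.008 0.002] [ 1.62 -6.45 -0.  ] [-1.48 -0.81 -0.12] [0.0091 0.0003]
0 [0.007 0.002] [ 1.67 -6.63 -0.39] [-1.47 -0.91 -0.12
[... 300 characters left out ...]
0003]
0 [0.002 0.002] [ 2.21 -6.11 -0.03] [-1.46 -0.94 -0.17] [0.0036 0.0003]
0 [0.001 0.002] [ 2.11 -5.99  0.55] [-1.42 -0.89 -0.17] [0.0026 0.0003]
0 [0.    0.002] [ 2.16 -6.17  0.63] [-1.47 -0.92 -0.15] [0.0016 0.0003]
0 [-0.001  0.002] [ 2.16 -6.34  0.67] [-1.5  -0.95 -0.15] [0.0007 0.0003]
0 [-0.002  0.002] [ 2.41 -6.36  0.39] [-1.41 -0.88 -0.15] [-0.0003  0.0003]
0 [-0.003  0.002] [ 2.27 -6.49  0.75] [-1.44 -0.98 -0.1 ] [-0.0013  0.0003]
0 [-0.004  0.002] [ 3.16 -6.46 -0.66] [-1.51 -1.29 -0.06] [-0.0016  0.0004]
0 [-0.005  0.002] [ 5.14 -6.67 -2.07] [-1.44 -1.63 -0.08] [-0.002   0.0004]
0 [-0.006  0.002] [ 6.37 -6.63 -3.23] [-1.45 -2.02 -0.13] [-0.0023  0.0004]
24.7 0.07724704888447605
```

```bash
python3 - <<'E'
from h import *
from station import snapshot
import cv2
q=ori(FX);a=np.array([-.0075,.0025])
arm.line_to([*(BC+a[0]*fx+a[1]*fy),.188],.02,q);arm.pause(.5)
R=Rn.from_quat(arm.read_eef_rot());print("F",F().round(2),arm.read_wrist_torque().round(2),"tool err rad",(R*Rn.from_quat(q).inv()).as_rotvec().round(4))
p=arm.read_tool_pos();print("off",((p[:2]-BC)@np.c_[fx,fy]).round(4),p[2],arm.read_opening(),np.abs(arm.read_dq()).max(),arm.read_time())
C=BC-.0015*fx
for X in [[*(C-.055*fy),.022],[*(C+.055*fy),.022],[*(C+.055*fy),.147]]: print(proj("scene",X).round(1),proj("top",X).round(1))
cv2.imwrite("pics/end.png",np.hstack([show(snapshot("scene"),250,70,80,100,400,500),show(snapshot("top"),360,140,100,125,400,500)]))
cv2.imwrite("pics/end_top.png",snapshot("top"))
E
```

```text
F [ 8.48 -7.01 -6.47] [-1.58 -2.55 -0.03] tool err rad [-0.0007 -0.0147 -0.0004]
off [-0.0027  0.0005] 0.18910610447414106 0.07742914668385872 0.0014737878234007428 25.5833
[280.9 132.3] [430.5 189.5]
[301.  148.9] [394.2 201.7]
[300.3 115.4] [403.3 191.9]
```

View pics/end.png

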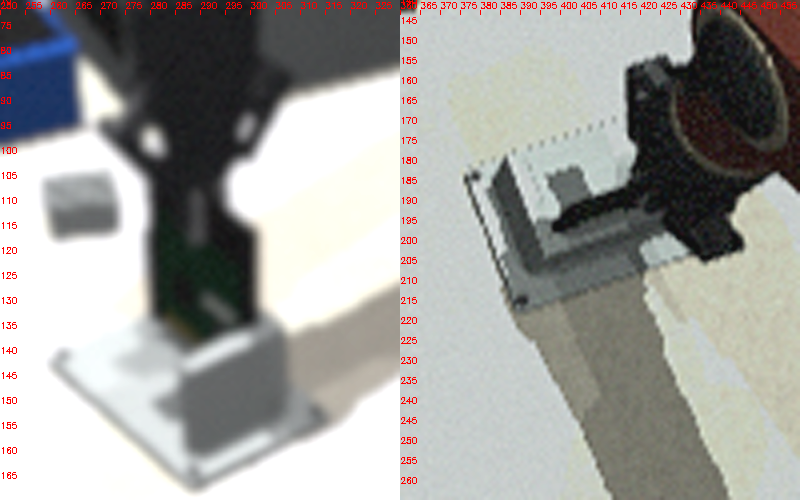

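Scene view: the board's side edge is at (300,115) and its lower far corner at (281,133), which matches the predicted seated pose to about 1 px. Both forces are steady, so I'm handing in.

```bash
python3 - <<'E'
from h import *
from station import ticket
print(F().round(2),arm.read_opening(),arm.read_time()); print(ticket.finish_job())
E
```

```text
[ 8.48 -7.47 -6.58] 0.07357365906104507 25.8667
the job is handed in; nothing more can be done
None
```

I gripped the tall board at 90 N, drew it straight up out of the rack, carried it upright to the fixture and pressed it into the inner corner. The job is handed in with the arm still holding it there. It was handed in at about 26 s of the 59 s allowed; no verdict is reported.

**Forces:** the last reading was about 8.5 N towards the long fence and 7.5 N on the short fence. An estimated 2 N of the long-fence figure may be friction from the short fence, so the true push there is probably about 6 N. There was also a 6.6 N vertical force on the tool. That is a little over 5 N more than the board's own weight, probably friction on the fences.

**Position:** going by the tool position, the board's underside is about 13 mm above the base plate and about 1 to 3 mm from where I had measured the seated pose. The contacts came at 0 mm (short fence) and 1.5 mm (long fence) from my measured fence faces. The tool tilt was 0.015 rad, and the arm was at rest.

**Checks:** in the last scene picture, the board's corners matched the predicted seated pose to about 1 px. I never measured the board's own angle to the long fence; that rests on the tool angle, a small twisting moment and the picture. I did not re-measure the other objects at the end. The two short cards looked unmoved just after the lift, and no contact showed on the way.

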